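# Load a fresh roll on the turning tape tree

## Task

Turn the tape tree until its empty hub stands over the tear-off cutter at the front of the base. Then press the loose blue roll of tape squarely down on to that hub, against the sprung plate behind it, until both side catches have snapped out in front of the roll and hold it. Let go and leave it there over the cutter, without shifting the paint pots, the yellow pumpkin or the glue stick.

Things in the scene. Friction and masses are not known exactly. Their poses are not given: they have to be found in the camera images.
- tree: Fixed base of the tape tree: round wooden foot, 172 mm across, 15 mm high, origin at the centre of its underside on the vertical turning axis. Its own -x axis is its front, where the cutter stands (50 mm high, reaching 125 mm out from the axis). The turning part carries 4 sloping arms, 90 degrees apart, each with a white hub: three hold green, yellow and red rolls (fixed), one hub is empty.
- rotor (a joint): Angle of the turning part about the vertical axis, rad, growing anticlockwise seen from above; 0 (or a whole turn) puts the empty hub over the cutter. Free to turn over a whole turn either way, stays where left; friction about 0.06 N m.
- knob (a point): Centre of the round brown wooden knob on top of the trunk, on the turning axis, 198 mm above the table: 37 mm across, from 184 to 213 mm high, free all round. The rolls reach up to about 150 mm, 105 mm out from the axis.
- cutter (a point): Point on the grey toothed cutter at the front of the base, 100 mm from the turning axis, 45 mm above the table. The empty hub's nose is over it (about 6 mm apart seen from above) when the turning part is at 0.
- hub (a point): Centre of the face of the sprung plate on the empty white hub, nothing on it (63 mm out from the axis, 113 mm high; fixed to the arm, does not move with the plate). z axis: out along the hub, 50 degrees above level, away from the trunk; y axis: level. Hub 29.2 mm across and straight to 37 mm from this point, tapering to 19 mm at its nose, 47 mm from it. Plate 42 mm across, 4 mm thick.
- hub_home (a point): On the axis of the empty hub, 10 mm out from hub: where tape_mid rests once the roll is locked, its axis along the hub, the plate 2 mm in and pressing it out against the catches. To lock, the roll must be pushed a little further in than this. The plate pushes back with 9 N at first contact, 15 N at 2 mm, 22 N at its stop, 4.5 mm in; catches add about 5 N.
- hub_nose (a point): Centre of the end face of the empty hub, 47 mm out from hub along the hub's axis.
- tape_mid (a point): Centre of the loose blue roll of tape: a ring 56 mm outside, 32 mm bore, 24 mm wide, 50 to 105 g, lying flat on the table, so this point starts 12 mm up. Its z axis is the roll's axis; both faces are alike.
- paint_pot_0_mid (a point): Orange paint pot with white lid, 37 mm across, 41 mm high, standing near the roll; point at its centre. Not to be shifted.
- pumpkin_yellow_mid (a point): Small yellow two-tier pumpkin figurine, 31 mm across, 38 mm high, near the roll; point at its centre. Not to be shifted.
- glue_stick_mid (a point): Yellow glue stick, 28 mm across, 96 mm high, standing behind the tree; point at its centre. Not to be shifted.
- paint_pot_1_mid (a point): Purple paint pot with white lid, 37 mm across, 41 mm high, to the left of the tree; point at its centre. Not to be shifted.
- clip_l (a joint): Sprung steel catch on one level side (+y of hub) of the empty hub; m pressed in: 0 sprung out (4.5 mm proud of the hub), 0.0062 flush. Its ramp faces out along the hub, from 38 mm to 24 mm out; its square back, 22 mm out from hub, holds the roll's outer face. The bore presses it in (about 3 mm) while the roll slides over it; it snaps back to 0 when the roll is past.
- clip_r (a joint): The same catch on the other level side (-y of hub). The roll is locked only when both are at 0 in front of it; let go earlier, it is pushed back out.
Not all that is in view belongs to the job. There is more than one size of the part that bears tape_mid; the job needs the smallest.

How it is judged:
By the outcome, as a careful person would: the job done as asked, in the order asked, and still so for the second after the job is handed in, with the robot touching nothing.
It also fails if it takes over 58 s, if anything falls off the work surface, if the arm or the gripper's body presses on something with over 40 N, if the wrist force passes 120 N, or if a joint passes its speed limit or range.

## Robot

A 7-joint arm with a two-finger parallel gripper is mounted at the origin on a cart in front of the work surface, level with it; the furniture and walls round the work are solid. World frame = base frame: x ahead of the robot, y to its left, z up, the work surface at z = 0. Lengths are in m, angles in rad, forces in N, time in s.
With the tool pointing down it reaches from about 0.4 to 0.875 m from the base axis. Payload 6.5 kg.
Tool frame: the origin (TCP) lies on the mounting face of the last link; the fingertips stand 173 mm ahead of it and the grasp point (between the pads) lies 155 mm ahead of it; z points along the fingers, y is the line along which they close (so a half turn about z gives the same grasp; the last joint's range is limited). The gripper opens to 85 mm and grips with 20 to 120 N. Pads are 22 mm wide; open, the fingers measure 114 mm over their backs; the gripper's body (76 mm by 85 mm) begins 54 mm behind the grasp point. The pads swing forward as they close: fully open they stand 13 mm farther back than shut.
Start: joints at [-1.217, 0.536, -0.004, 1.538, 0.003, 1.067, -0.071], TCP at [0.265, 0.594, 0.405] pointing down, gripper open.
Joint ranges: [-2.7, 2.7], [-0.37, 2.16], [-1.27, 1.26], [0.24, 2.4], [-1.31, 4.45], [0.19, 1.91], [-2.76, 2.76]. Speed limits (rad/s): [2.39, 2.39, 3.14, 3.14, 3.14, 3.14, 3.14].

## Interface

Orientations are given as a unit quaternion [w, x, y, z].
In Python, from plant import arm, vision, order, nets gives the robot as it stands.
- The arm moves only by the shell command python3 -m handwheel 'ROWS' [FORCE]. ROWS is JSON, a list of rows, each an object with "slide": the shift along the world's x, y, z in mm, a list of three; "spin": the turn about the world's z in rad; "fingers": the opening in per cent of the stroke, from 0 (shut) to 100 (fully open). A call has 1 to 10 rows; each row is the pose to reach, as a shift and turn from the pose commanded when the call began; what a row does not reach only later rows make up. A row lasts 1/8 s, in which the tool goes at most 62.5 mm and 10.7 degrees, less where a joint would pass 70% of its speed; a pose out of reach is approached as far as the arm can. A call with a gripper value outside its range is refused whole. The fingers move at their own pace and stop on an object; FORCE is the grip in N (left out, the last holds). Time passes only in rows, so rows that repeat a pose let the fingers close. It gives the time, the measured TCP pose, the force, the opening and the grip force at its end, in the units of the state.
- arm.get_obs(): the state, without advancing time (a new reading comes with each control period).
- vision.snapshot(name): name is "side" or "top" or "wrist"; returns the picture (420x560x3 uint8, red, green, blue); there is no depth.
- vision.camera_model(name): a dict with "camera_matrix" (3x3 intrinsics, pixels), "k1" (the pictures are not rectified: a ray, as slopes to the right and down, at radius r is drawn at 1 + k1 r^2 times it, then the intrinsics apply), "R" (3x3) and "t" (3): a world point X has camera coordinates R X + t. Camera axes: x right, y down, z forward; pixel columns grow to the right and rows downward; lengths in m; the calibration is good to about 2 mm. A picture is of the moment at which its call begins: read the wrist's pose just before it. camera_model takes no time and is no camera call; for the wrist camera it gives the pose at the moment of the call.
- order.sign_off(): hands the job in; it is judged then, once.
Trained networks look in the newest picture that a camera, given by its name, has taken for a name from the list of things; names that differ only in an ending like _2 or _b are one class to them, and where a whole thing is asked for, a point or a joint stands for the part that bears it (a point fixed in the world has none). Each returns a list of dicts, best first, with "score" (0 to 1); they miss things now and then, are a little off and sometimes report something else, mostly with a low value. They report only what shows in the picture. A call takes as long as a camera call. They do not tell look-alikes from the thing itself.
- nets.spot_in(camera, thing): "extent" ([left, top, right, bottom] in pixels, round what is visible of it).
- nets.masks_of(camera, thing): "mask" (420x560 bool, what is visible of it) and "extent" ([left, top, right, bottom] in pixels, round what is visible of it).
- nets.mark_of(camera, thing): "uv" ([column, row] in pixels: a listed point, or the origin of a listed thing).
The state is a dict: "time_s": time; "q": joint angles; "dq": joint speeds; "joint_torque": joint torques, N m; "tcp_pos": TCP position; "eef_rot": TCP orientation; "ft_force": force on the tool from outside, world axes, zero at the start; "wrist_torque": the same for the moment, N m; "gripper_width": finger opening in m; "finger_force": force on a finger pad.
Only numpy, scipy, OpenCV 4.12 (cv2) and the standard library are available. Lean on these libraries where they do the work, as an engineer would, in place of code of your own. Each camera call takes 0.05 s, during which the arm holds its last target. There are 200 camera calls.

## Working session

There is one attempt and no reset: what is moved stays moved. The work goes in short steps, Python scripts to look and compute and a shell command to move; the robot and the scene stay as the last step left them, time stands still between calls to the robot, and variables do not carry over. Pictures are saved under pics/ and viewed, at most 10 in all, crops included, and the job is handed in when it is done.

```bash
mkdir -p pics && ls && cat > h.py <<'E'
import numpy as np, cv2
from plant import arm, vision, order, nets
def model(n):
    m=vision.camera_model(n); return {k:np.array(v,float) for k,v in m.items()}
def ray(m,uv):
    K=m["camera_matrix"]; d=np.array([m["k1"],0,0,0,0],float)
    # drawn = (1+k1 r^2)*ray : OpenCV radial model
    p=cv2.undistortPointsIter(np.array([[uv]],float),K,d,None,None,(3,100,1e-10)).ravel()
    D=m["R"].T@np.array([p[0],p[1],1]); return -m["R"].T@m["t"], D/np.linalg.norm(D)
def proj(m,X):
    return cv2.projectPoints(np.array([X],float),cv2.Rodrigues(m["R"])[0],m["t"],m["camera_matrix"],np.array([m["k1"],0,0,0,0],float))[0].ravel()
def at_z(m,uv,z):
    o,d=ray(m,uv); return o+d*(z-o[2])/d[2]
def tri(obs):
    A=np.zeros((3,3));b=np.zeros(3)
    for m,uv in obs:
        o,d=ray(m,uv);P=np.eye(3)-np.outer(d,d);A+=P;b+=P@o
    X=np.linalg.solve(A,b); return X,[np.linalg.norm(proj(m,X)-uv) for m,uv in obs]
def save(im,name): cv2.imwrite(f"pics/{name}.png",im[:,:,::-1])
E
python3 - <<'E'
from h import *
np.set_printoptions(precision=4,suppress=True)
o=arm.get_obs(); print({k:np.round(v,3) for k,v in o.items()})
ims=[]
things=["tree","knob","cutter","hub","hub_nose","hub_home","tape_mid","paint_pot_0_mid","pumpkin_yellow_mid","glue_stick_mid","paint_pot_1_mid"]
M={}
for c in ["side","top","wrist"]:
    m=M[c]=model(c); im=vision.snapshot(c); save(im,c+"0"); ims.append(im)
    print(c,"cam at",-m["R"].T@m["t"])
    for t in things:
        print("  ",t,[(np.round(r["uv"],1).tolist(),round(r["score"],2)) for r in nets.mark_of(c,t)[:4]])
E
```

```text
pics
{'time_s': np.float64(0.0), 'q': array([-1.217,  0.537, -0.004,  1.539,  0.003,  1.067, -0.071]), 'dq': array([ 0.   ,  0.   , -0.   ,  0.001, -0.002,  0.001, -0.001]), 'joint_torque': array([  0.   , -58.341,   1.049, -25.91 ,   0.012,   0.01 ,   0.   ]), 'tcp_pos': array([0.265, 0.593, 0.404]), 'eef_rot': array([-0.   ,  0.208,  0.978, -0.001]), 'ft_force': array([ 0.733,  0.716, -0.257]), 'wrist_torque': array([0.004, 0.013, 0.035]), 'finger_force': np.float64(0.0), 'gripper_width': np.float64(0.085)}
side cam at [0.5928 1.3303 1.0892]
   tree [([267.0, 301.1], 0.57)]
   knob [([266.6, 251.3], 0.61)]
   cutter [([287.9, 269.6], 0.88)]
   hub [([245.4, 277.4], 0.84)]
   hub_nose [([232.2, 270.0], 0.78), ([288.0, 193.1], 0.3)]
   hub_home [([245.3, 280.6], 0.88), ([297.6, 171.9], 0.61)]
   tape_mid [([298.7, 211.8], 0.94), ([333.5, 274.7], 0.79), ([288.4, 192.5], 0.54)]
   paint_pot_0_mid [([294.9, 230.5], 0.7)]
   pumpkin_yellow_mid [([294.8, 170.9], 0.48)]
   glue_stick_mid [([236.7, 333.9], 0.56)]
   paint_pot_1_mid [([322.2, 344.9], 0.53), ([295.3, 231.9], 0.36)]
top cam at [0.4131 0.106  1.2004]
   tree [([197.7, 198.9], 0.9), ([182.9, 195.1], 0.21)]
   knob [([179.8, 192.8], 0.87)]
   cutter [([219.1, 219.5], 0.76)]
   hub [([182.2, 195.6], 0.54)]
   hub_nose [([181.7, 161.5], 0.76)]
   hub_home [([184.6, 173.6], 0.91)]
   tape_mid [([329.6, 239.2], 0.93), ([291.9, 231.1], 0.72), ([370.4, 235.4], 0.7), ([225.3, 263.9], 0.7)]
   paint_pot_0_mid [([291.7, 227.5], 0.41)]
   pumpkin_yellow_mid [([411.8, 233.7], 0.38)]
   glue_stick_mid [([145.0, 175.3], 0.73)]
   paint_pot_1_mid [([223.9, 219.0], 0.51)]
wrist cam at [0.1947 0.6255 0.374 ]
   tree []
   knob []
   cutter []
   hub []
   hub_nose []
   hub_home []
   tape_mid [([102.3, 324.4], 0.82)]
   paint_pot_0_mid []
   pumpkin_yellow_mid []
   glue_stick_mid []
   paint_pot_1_mid [([281.3, 297.2], 0.64)]
```

View pics/top0.png

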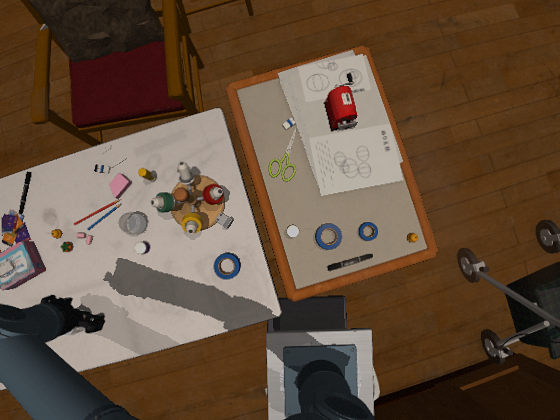

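View pics/side0.png

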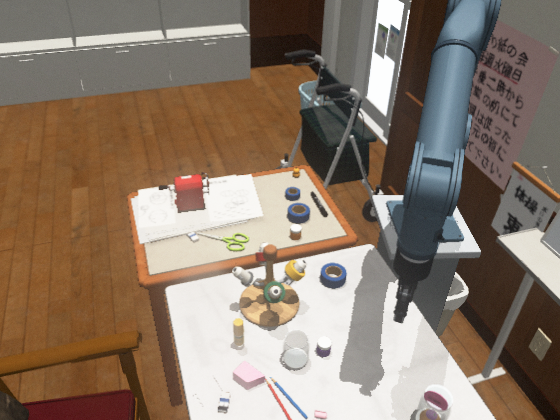

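The top picture shows three blue rolls, at (227,265) by the tree, (328,236) and (368,231). The last looks smallest and stands near the orange-pot lid (292,231) and the pumpkin (412,238). The empty hub points up at (184,170) and the cutter is at (225,220). The side view shows the same rolls at (333,275), (298,212) and (292,193). Next I measure them.

```bash
python3 - <<'E'
from h import *
np.set_printoptions(precision=4,suppress=True)
S,T=model("side"),model("top")
si=vision.snapshot("side"); ti=vision.snapshot("top")
def cen(c,t):
    out=[]
    for r in nets.masks_of(c,t)[:6]:
        mk=r["mask"].astype(np.uint8)
        cs,_=cv2.findContours(mk,cv2.RETR_EXTERNAL,cv2.CHAIN_APPROX_NONE); k=max(cs,key=cv2.contourArea)
        e=cv2.fitEllipse(k) if len(k)>5 else None
        out.append((r["score"],np.array(r["extent"]),e)); 
    return out
for t in ["tape_mid","paint_pot_0_mid","pumpkin_yellow_mid","glue_stick_mid","paint_pot_1_mid"]:
    for c,m in (("top",T),("side",S)):
        for s,x,e in cen(c,t): 
            if e: 
                u=np.array(e[0]); z=.012 if t=="tape_mid" else .02
                X=at_z(m,u,z); print(t,c,round(s,2),"c",u,"axes",np.array(e[1]),"X@z",X[:2],"mm",np.array(e[1])*np.linalg.norm(X+m["R"].T@m["t"])/m["camera_matrix"][0,0]*1000)
for n,a,b in (("tapeS",(368,231),(292.5,193)),("tapeM",(329,238),(298.5,212)),("tapeL",(227,265),(333.5,275)),):
    print(n,*tri([(T,a),(S,b)]))
print("knob",tri([(T,(179.8,192.8)),(S,(266.6,251.3))]))
print("cutter",tri([(T,(219.1,219.5)),(S,(287.9,269.6))]))
print("hubnose",tri([(T,(181.7,161.5)),(S,(232.2,270.0))]))
print("tree@0",at_z(T,(197.7,198.9),0),at_z(S,(267,301.1),0))
a=cv2.resize(ti[140:290,130:290],None,fx=3.5,fy=3.5,interpolation=cv2.INTER_CUBIC)
b=cv2.resize(ti[205:285,275:435],None,fx=3.5,fy=3.5,interpolation=cv2.INTER_CUBIC)
save(np.vstack([a,b])[:800],"crop1"); print(a.shape,b.shape)
save(cv2.resize(np.hstack([ti[140:290,130:290],np.vstack([ti[205:285,275:435],np.zeros((70,160,3),np.uint8)])]),None,fx=2.5,fy=2.5,interpolation=cv2.INTER_CUBIC),"crop1")
E
```

```text
tape_mid top 0.74 c [226.3955 265.6703] axes [26.5437 27.3748] X@z [0.3533 0.2715] mm [80.6708 83.1964]
tape_mid top 0.72 c [367.3929 231.0363] axes [16.9487 20.077 ] X@z [ 0.4438 -0.1551] mm [52.1862 61.8183]
tape_mid top 0.66 c [327.7744 236.1952] axes [25.3389 25.7222] X@z [ 0.4323 -0.0349] mm [76.722  77.8823]
tape_mid side 0.91 c [298.0252 212.9435] axes [19.0237 22.565 ] X@z [ 0.4328 -0.0381] mm [66.1815 78.5015]
tape_mid side 0.77 c [332.4088 275.0091] axes [24.726  25.6855] X@z [0.3542 0.266 ] mm [75.4022 78.3279]
tape_mid side 0.7 c [291.8883 193.2495] axes [13.3942 15.2157] X@z [ 0.4457 -0.1552] mm [49.0476 55.7179]
paint_pot_0_mid top 0.69 c [292.4548 231.0285] axes [11.3473 12.158 ] X@z [0.4509 0.0707] mm [33.9172 36.3404]
paint_pot_0_mid top 0.53 c [192.1553 200.0942] axes [58.6736 76.9782] X@z [0.5534 0.371 ] mm [180.7743 237.1711]
paint_pot_0_mid top 0.22 c [412.4363 237.1148] axes [8.795  9.9935] X@z [ 0.4205 -0.2893] mm [27.6972 31.4715]
paint_pot_0_mid side 0.7 c [294.9645 231.5669] axes [10.4955 14.9195] X@z [0.4523 0.0709] mm [34.6166 49.2081]
pumpkin_yellow_mid t
[... 533 characters left out ...]
75 53.2538]
tapeS [ 0.4436 -0.157   0.0118] [np.float64(0.088154258107126), np.float64(0.0724024056088023)]
tapeM [ 0.429  -0.0383  0.0157] [np.float64(0.7627898829400306), np.float64(0.6561144868429809)]
tapeL [0.3536 0.2695 0.0156] [np.float64(0.6354261696833516), np.float64(0.6329418497069442)]
knob (array([0.554 , 0.3623, 0.2014]), [np.float64(0.8437913920257797), np.float64(0.8363879699518272)])
cutter (array([0.4902, 0.2839, 0.0564]), [np.float64(0.210576555146801), np.float64(0.2109610035141597)])
hubnose (array([0.6467, 0.3713, 0.1457]), [np.float64(0.18028975512255993), np.float64(0.18726599189355025)])
tree@0 [0.5589 0.3582 0.    ] [0.5535 0.352  0.    ]
(525, 560, 3) (280, 560, 3)
```

View pics/crop1.png

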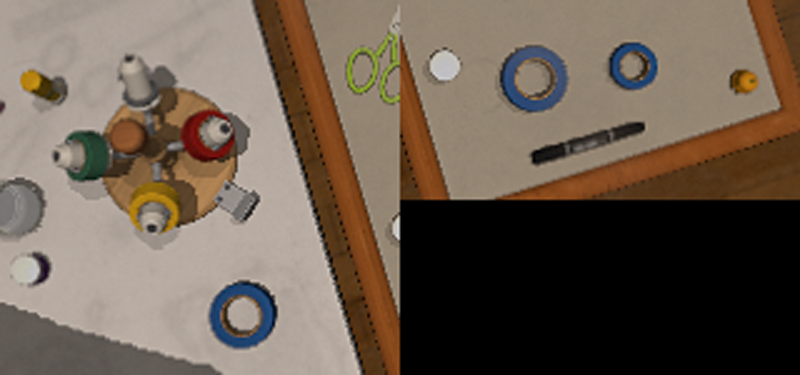

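Candidates for the loose roll in the top view are (227,265) and (328,236), both about 78 mm across, and (368,231), about 56 mm. I choose (368,231), the smallest, which lies between the orange pot and the pumpkin. Its centre is at (0.444, -0.156, 0.012). The crop confirms it. The tree comes first: I move above the knob and look with the wrist camera on the way.

```bash
python3 -m handwheel '[{"slide":[229,-181,60],"spin":0,"fingers":100},{"slide":[229,-181,60],"spin":0,"fingers":100},{"slide":[229,-181,60],"spin":0,"fingers":100},{"slide":[229,-181,60],"spin":0,"fingers":100},{"slide":[229,-181,60],"spin":0,"fingers":100},{"slide":[229,-181,60],"spin":0,"fingers":100},{"slide":[229,-181,60],"spin":0,"fingers":100}]'
cat > look.py <<'E'
import sys,pickle
from h import *
np.set_printoptions(precision=4,suppress=True)
things=sys.argv[2:]
o=arm.get_obs(); m=model("wrist"); im=vision.snapshot("wrist"); save(im,sys.argv[1])
print("t",o["time_s"],"tcp",np.array(o["tcp_pos"]),"q",np.array(o["q"]),"cam",-m["R"].T@m["t"])
out={}
for t in things:
    r=nets.mark_of("wrist",t); out[t]=[(np.array(x["uv"]),x["score"]) for x in r]
    print(t,[(np.round(x["uv"],1).tolist(),round(x["score"],2)) for x in r[:3]])
pickle.dump((m,out),open(sys.argv[1]+".pkl","wb"))
E
python3 look.py w1 knob cutter hub_nose hub hub_home
```

```text
time_s: 3.28
tcp_pos: [0.4934, 0.413, 0.4645]
eef_rot: [-0.0, 0.208, 0.978, 0.0]
ft_force: [-1.1, 0.8, 0.9]
gripper_width: 0.0854
finger_force: 0.0
t 3.275 tcp [0.4934 0.413  0.4645] q [-0.8107  0.4728  0.0635  1.4938 -0.0323  1.1763  0.4098] cam [0.4232 0.4449 0.4339]
knob [([253.4, 286.5], 0.62)]
cutter []
hub_nose [([300.7, 322.4], 0.94)]
hub [([286.2, 285.1], 0.74)]
hub_home [([288.3, 293.6], 0.67), ([249.2, 284.6], 0.18)]
```

```bash
python3 -m handwheel '[{"slide":[62,-52,-10],"spin":0,"fingers":100},{"slide":[62,-52,-10],"spin":0,"fingers":100},{"slide":[62,-52,-10],"spin":0,"fingers":100}]'
python3 look.py w2 knob cutter hub_nose hub
python3 - <<'E'
from h import *; import pickle
np.set_printoptions(precision=4,suppress=True)
T,S=model("top"),model("side")
a,b=[pickle.load(open(f,"rb")) for f in ("w1.pkl","w2.pkl")]
base={"knob":((179.8,192.8),(266.6,251.3)),"cutter":((219.1,219.5),(287.9,269.6)),"hub_nose":((181.7,161.5),(232.2,270.0))}
for t in base:
    ob=[(x[0],x[1][t][0][0]) for x in (a,b) if x[1][t]]
    if len(ob)>1: print(t,"wrist",*tri(ob))
    print(t,"all",*tri(ob+ob+[(T,base[t][0]),(S,base[t][1])]))
    for m,u in ob: print("  z-known",at_z(m,u,{"knob":.198,"cutter":.045,"hub_nose":.149}[t]))
E
```

```text
time_s: 3.95
tcp_pos: [0.5568, 0.3593, 0.4543]
eef_rot: [0.0, 0.21, 0.978, -0.0]
ft_force: [-2.0, -0.1, -0.6]
gripper_width: 0.0853
finger_force: 0.0
t 3.95 tcp [0.5568 0.3593 0.4543] q [-0.6983  0.5164  0.0855  1.451  -0.045   1.1767  0.5415] cam [0.4867 0.3914 0.4236]
knob [([274.7, 205.9], 0.71)]
cutter [([205.0, 160.1], 0.88)]
hub_nose [([325.6, 264.5], 0.68)]
hub [([308.4, 229.2], 0.91), ([200.3, 157.6], 0.17)]
knob wrist [0.5501 0.3592 0.1988] [np.float64(1.7613073967010051), np.float64(2.0175766447990116)]
knob all [0.5515 0.3597 0.1986] [np.float64(0.7035500567226166), np.float64(3.7750807395539154), np.float64(0.7035500567226166), np.float64(3.7750807395539154), np.float64(1.3454150707570192), np.float64(1.7483336891114585)]
  z-known [0.5516 0.3601 0.198 ]
  z-known [0.5493 0.3578 0.198 ]
cutter all [0.4942 0.2832 0.0571] [np.float64(3.3686715238930867), np.float64(3.3686715238930867), np.float64(1.6129142926410243), np.float64(1.2044346160004173)]
  z-known [0.4986 0.2788 0.045 ]
hub_nose wrist [0.6418 0.3726 0.1518] [np.float64(0.1276205235639707), np.float64(0.1418182966686849)]
hub_nose all [0.6463 0.3715 0.1455] [np.float64(0.5015012382999907), np.float64(0.971139790948175), np.float64(0.5015012382999907), np.float64(0.971139790948175), np.float64(0.061028088688602024), np.float64(0.3704830652384496)]
  z-known [0.6441 0.372  0.149 ]
  z-known [0.6433 0.3723 0.149 ]
```

View pics/w2.png

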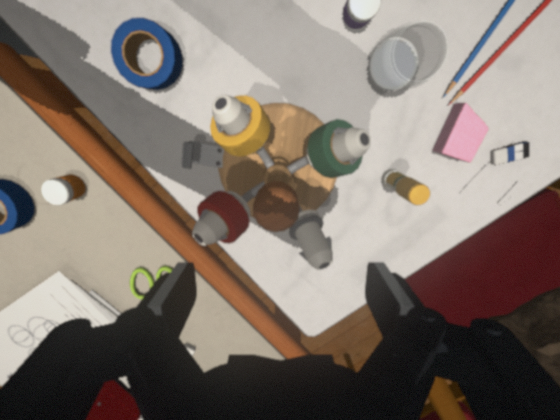

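The wrist view shows the knob at (275,205), the empty white hub nose at (318,255), the cutter at (203,155) and the free surroundings of the knob. The empty hub has to turn about 133° clockwise. I go down and grip the knob.

```bash
python3 -m handwheel '[{"slide":[-6,0,-50],"spin":0,"fingers":100},{"slide":[-6,0,-101],"spin":0,"fingers":100},{"slide":[-6,0,-101],"spin":0,"fingers":100},{"slide":[-6,0,-101],"spin":0,"fingers":20},{"slide":[-6,0,-101],"spin":0,"fingers":20},{"slide":[-6,0,-101],"spin":0,"fingers":20},{"slide":[-6,0,-101],"spin":0,"fingers":20},{"slide":[-6,0,-101],"spin":0,"fingers":20}]' 40
```

```text
time_s: 5.2
tcp_pos: [0.55, 0.3588, 0.3558]
eef_rot: [-0.0, 0.209, 0.978, -0.001]
ft_force: [-5.6, -7.6, 11.5]
gripper_width: 0.0349
finger_force: 40.6
```

```bash
python3 -m handwheel '[{"slide":[0,0,0],"spin":-0.18,"fingers":20},{"slide":[0,0,0],"spin":-0.36,"fingers":20},{"slide":[0,0,0],"spin":-0.54,"fingers":20},{"slide":[0,0,0],"spin":-0.72,"fingers":20},{"slide":[0,0,0],"spin":-0.9,"fingers":20},{"slide":[0,0,0],"spin":-1.08,"fingers":20},{"slide":[0,0,0],"spin":-1.26,"fingers":20},{"slide":[0,0,0],"spin":-1.44,"fingers":20},{"slide":[0,0,0],"spin":-1.62,"fingers":20},{"slide":[0,0,0],"spin":-1.8,"fingers":20}]'
python3 -m handwheel '[{"slide":[0,0,0],"spin":-0.18,"fingers":20},{"slide":[0,0,0],"spin":-0.36,"fingers":20},{"slide":[0,0,0],"spin":-0.52,"fingers":20},{"slide":[0,0,0],"spin":-0.52,"fingers":20},{"slide":[0,0,0],"spin":-0.52,"fingers":20}]'
python3 look.py w3 knob cutter hub_nose hub
python3 - <<'E'
from h import *; import pickle
np.set_printoptions(precision=4,suppress=True)
T=model("top"); im=vision.snapshot("top"); save(im,"top3")
c=np.array([.5505,.359])
m,o=pickle.load(open("w3.pkl","rb"))
for t,z in (("cutter",.045),("hub_nose",.149),("hub",.113)):
    L=[("w",m,u,s) for u,s in o[t][:2]]+[("t",T,r["uv"],r["score"]) for r in nets.mark_of("top",t)[:2]]
    for n,mm,u,s in L:
        X=at_z(mm,u,z)[:2]; d=X-c; print(t,n,round(s,2),np.round(u,1),X,"r",np.linalg.norm(d),"deg",np.degrees(np.arctan2(d[1],d[0])))
q=np.array(arm.get_obs()["eef_rot"]);print(q,arm.get_obs()["q"])
E
```

```text
time_s: 6.45
tcp_pos: [0.5487, 0.3583, 0.3558]
eef_rot: [-0.0, 0.897, 0.442, -0.004]
ft_force: [-13.7, -10.8, 16.6]
gripper_width: 0.0351
finger_force: 41.2
time_s: 7.08
tcp_pos: [0.5484, 0.3587, 0.3558]
eef_rot: [0.0, 0.98, 0.199, -0.004]
ft_force: [-15.2, -10.1, 19.0]
gripper_width: 0.0351
finger_force: 41.3
t 7.075 tcp [0.5484 0.3587 0.3558] q [-1.0657  0.6782  0.64    1.5895 -0.4535  1.0342 -1.463 ] cam [0.6215 0.3892 0.3245]
knob [([277.6, 279.5], 0.8), ([457.6, 339.7], 0.74)]
cutter []
hub_nose []
hub []
cutter t 0.85 [220.3 222.4] [0.4817 0.2823] r 0.10299485295884296 deg -131.8814225576828
cutter t 0.61 [370.3 231.8] [ 0.4404 -0.1563] r 0.5269720213423154 deg -102.05823192362833
hub_nose t 0.64 [215.4 218. ] [0.4878 0.2795] r 0.10131035532152302 deg -128.26982112014764
hub_nose t 0.47 [292.2 232.3] [0.4434 0.0753] r 0.3032143825148157 deg -110.67633122892373
hub t 0.68 [209.2 216.2] [0.4958 0.3027] r 0.07849928234373496 deg -134.1418791936745
[ 0.0002  0.98    0.1991 -0.0038] [-1.0655  0.6781  0.6397  1.5895 -0.4535  1.0342 -1.463 ]
```

View pics/w3.png

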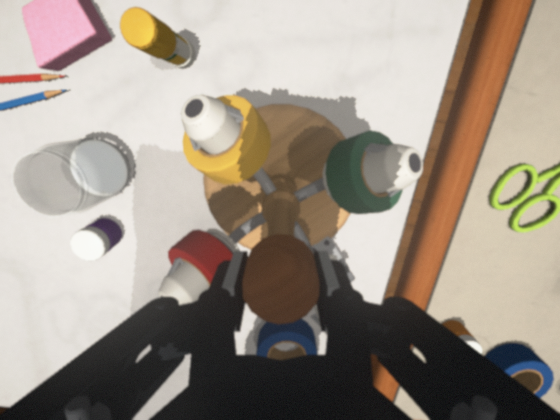

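Knob still gripped; the hub and cutter are hidden below the hand. I let go, rise and move out over the front to see both.

```bash
python3 -m handwheel '[{"slide":[0,0,0],"spin":0,"fingers":100},{"slide":[0,0,0],"spin":0,"fingers":100},{"slide":[0,0,0],"spin":0,"fingers":100},{"slide":[0,0,60],"spin":0,"fingers":100},{"slide":[0,0,110],"spin":0,"fingers":100},{"slide":[-60,-40,120],"spin":0,"fingers":100},{"slide":[-110,-70,120],"spin":0,"fingers":100},{"slide":[-130,-100,120],"spin":0,"fingers":100},{"slide":[-130,-100,120],"spin":0,"fingers":100},{"slide":[-130,-100,120],"spin":0,"fingers":100}]'
cat > ang.py <<'E'
import sys; from h import *; import pickle
np.set_printoptions(precision=4,suppress=True)
m,o=pickle.load(open(sys.argv[1]+".pkl","rb")); T=model("top")
k=[at_z(m,u,.198)[:2] for u,s in o["knob"][:1]]; print("knob",k)
c=np.array([.5505,.359])
for t,z in (("cutter",.045),("hub_nose",.149),("hub",.113)):
    L=[("w",m,u,s) for u,s in o[t][:1]]+[("t",T,r["uv"],r["score"]) for r in nets.mark_of("top",t)[:1]]
    for n,mm,u,s in L:
        X=at_z(mm,u,z)[:2]; d=X-c; print(t,n,round(s,2),np.round(u,1),X,"r",np.linalg.norm(d),"deg",np.degrees(np.arctan2(d[1],d[0])))
E
python3 look.py w4 knob cutter hub_nose hub
python3 -c "from h import *;save(vision.snapshot('top'),'top4')"; python3 ang.py w4
```

```text
time_s: 8.78
tcp_pos: [0.4203, 0.2612, 0.4742]
eef_rot: [-0.0, 0.98, 0.2, 0.001]
ft_force: [-0.1, 0.5, 0.3]
gripper_width: 0.0855
finger_force: 0.0
t 8.775 tcp [0.4203 0.2612 0.4742] q [-1.3145  0.2343  0.7927  1.8927 -0.1883  1.0888 -1.6163] cam [0.4936 0.2919 0.4436]
knob [([224.4, 3.3], 0.77)]
cutter [([293.5, 120.4], 0.91)]
hub_nose [([291.0, 118.5], 0.74), ([251.8, 55.0], 0.72)]
hub [([276.5, 92.4], 0.64)]
knob [array([0.5481, 0.3587])]
cutter w 0.91 [293.5 120.4] [0.4934 0.273 ] r 0.10323660868115107 deg -123.58721588902512
cutter t 0.81 [221.3 221.9] [0.4831 0.2793] r 0.1043377836570848 deg -130.22053418931895
hub_nose w 0.74 [291.  118.5] [0.4941 0.2809] r 0.09636686727095409 deg -125.81575913798329
hub_nose t 0.75 [216.6 216.5] [0.4917 0.2762] r 0.10160190307126016 deg -125.37299473114811
hub w 0.64 [276.5  92.4] [0.5123 0.3041] r 0.06692546252561817 deg -124.83080525862293
hub t 0.69 [205.7 212.7] [0.5059 0.3123] r 0.06456045728796389 deg -133.72751765060062
```

View pics/w4.png

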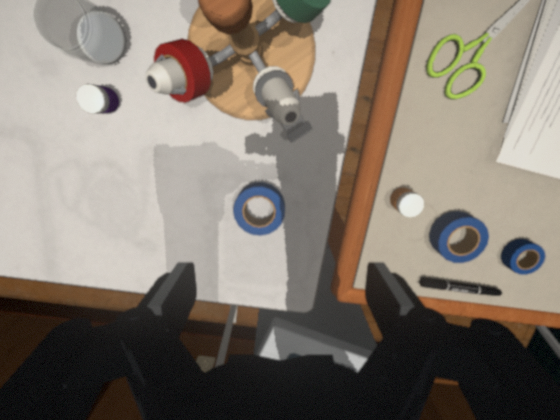

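The wrist view shows the empty hub nose at (290,116), with the cutter just below it at (293,130), nearly aligned. I overlay candidate cutter and hub directions to fine-check the angle.

```bash
python3 - <<'E'
from h import *; import pickle
a=[]
for f,cx,cy,zs in (("w2",235,160,(.048,)),("w4",285,95,(.149,.048))):
    im=cv2.imread(f"pics/{f}.png"); m=pickle.load(open(f+".pkl","rb"))[0]
    s=5; cr=im[cy-60:cy+60,cx-40:cx+40] if f=="w4" else im[cy-60:cy+60,cx-70:cx+10]
    x0,y0=(cx-40 if f=="w4" else cx-70),cy-60
    big=cv2.resize(cr,None,fx=s,fy=s,interpolation=cv2.INTER_CUBIC)
    for th,col in ((-120,(0,0,255)),(-124,(0,255,0)),(-128,(255,0,0)),(-132,(255,0,255))):
        t=np.radians(th)
        z=.048
        p=[(proj(m,[.5503+r*np.cos(t),.359+r*np.sin(t),z])-[x0,y0])*s for r in (.09,.125)]
        cv2.line(big,*[tuple(int(v) for v in q) for q in p],col,1)
        if f=="w4":
            p=(proj(m,[.5503+.0932*np.cos(t),.359+.0932*np.sin(t),.149])-[x0,y0])*s
            cv2.circle(big,tuple(int(v) for v in p),4,col,-1)
    a.append(big)
cv2.imwrite("pics/ov.png",np.hstack(a)); print(np.hstack(a).shape)
T=model("top")
for n in("knob",): print(at_z(T,(179.8,192.8),.198))
E
```

```text
(600, 800, 3)
[0.5523183  0.36336215 0.198     ]
```

View pics/ov.png

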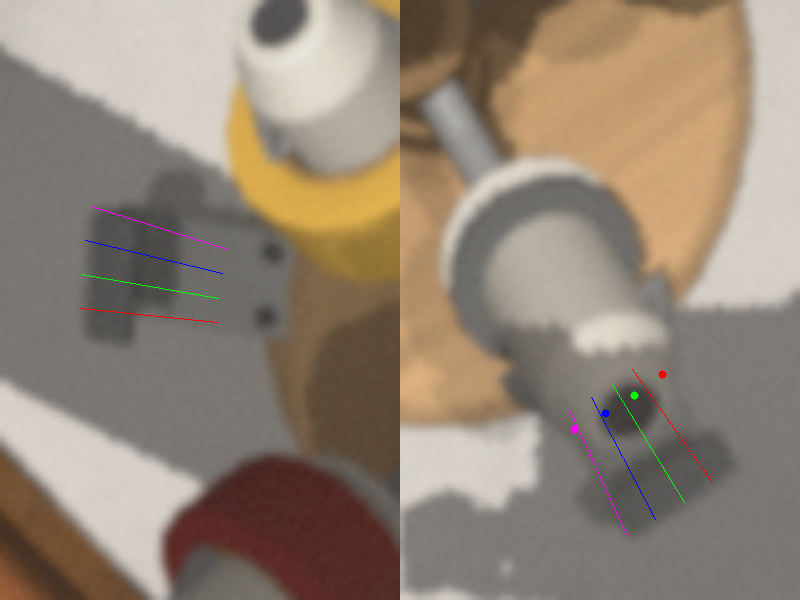

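The overlay puts the cutter at about -125° and the hub at about -125°, so they are aligned within 1-2°. Now the small blue roll: I travel above it while turning the wrist.

```bash
python3 -m handwheel '[{"slide":[24,-417,-60],"spin":1.7,"fingers":100},{"slide":[24,-417,-60],"spin":1.7,"fingers":100},{"slide":[24,-417,-60],"spin":1.7,"fingers":100},{"slide":[24,-417,-60],"spin":1.7,"fingers":100},{"slide":[24,-417,-60],"spin":1.7,"fingers":100},{"slide":[24,-417,-60],"spin":1.7,"fingers":100},{"slide":[24,-417,-60],"spin":1.7,"fingers":100},{"slide":[24,-417,-60],"spin":1.7,"fingers":100},{"slide":[24,-417,-60],"spin":1.7,"fingers":100},{"slide":[24,-417,-60],"spin":1.7,"fingers":100}]'
python3 look.py w5 tape_mid paint_pot_0_mid pumpkin_yellow_mid
python3 - <<'E'
from h import *; import pickle
m=pickle.load(open("w5.pkl","rb"))[0]
for r in nets.masks_of("wrist","tape_mid")[:4]:
    k=max(cv2.findContours(r["mask"].astype(np.uint8),0,1)[0],key=cv2.contourArea); e=cv2.fitEllipse(k)
    X=at_z(m,e[0],.014); print(round(r["score"],2),np.round(e[0],1),np.round(e[1],1),np.round(X,4),"mm",np.round(np.array(e[1])*np.linalg.norm(X+m["R"].T@m["t"])/m["camera_matrix"][0,0]*1e3,1))
E
```

```text
time_s: 10.48
tcp_pos: [0.4437, -0.1577, 0.4135]
eef_rot: [-0.0, 0.522, 0.853, -0.0]
ft_force: [0.2, 0.2, -0.6]
gripper_width: 0.0854
finger_force: 0.0
t 10.475 tcp [ 0.4437 -0.1577  0.4135] q [-0.3735  0.2609  0.733   2.0186 -0.2147  0.9384  0.9438] cam [ 0.4093 -0.0881  0.3828]
tape_mid [([321.4, 82.7], 0.84), ([280.4, 180.0], 0.78)]
paint_pot_0_mid []
pumpkin_yellow_mid [([223.4, 259.0], 0.67)]
0.96 [281.2 178.5] [42.1 43.5] [ 0.4462 -0.1584  0.014 ] mm [54.1 55.9]
0.82 [321.7  80.4] [68.4 75.6] [ 0.4351 -0.0341  0.014 ] mm [87.  96.2]
```

View pics/w5.png

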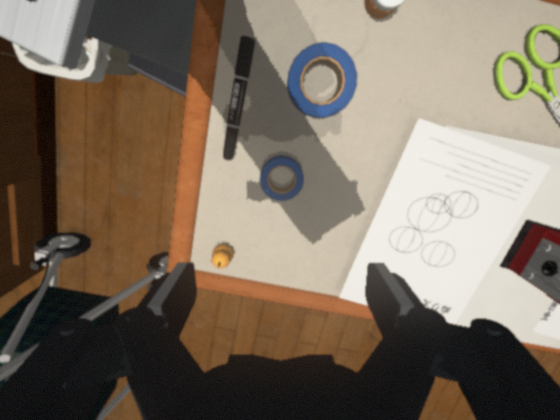

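The wrist view shows the small roll at (282,178), 55 mm across by its mask, with the pumpkin clear of it at (222,258) and the larger roll at (322,80). The choice is confirmed. I go down with the fingers at 78 %.

```bash
python3 -m handwheel '[{"slide":[2,0,-60],"spin":0,"fingers":78},{"slide":[2,0,-120],"spin":0,"fingers":78},{"slide":[2,0,-180],"spin":0,"fingers":78},{"slide":[2,0,-215],"spin":0,"fingers":78},{"slide":[2,0,-232],"spin":0,"fingers":78},{"slide":[2,0,-232],"spin":0,"fingers":78},{"slide":[2,0,-232],"spin":0,"fingers":78}]' 30
python3 -m handwheel '[{"slide":[0,0,-2],"spin":0,"fingers":78},{"slide":[0,0,-4],"spin":0,"fingers":78},{"slide":[0,0,-4],"spin":0,"fingers":78}]'
```

```text
time_s: 11.6
tcp_pos: [0.4467, -0.1567, 0.183]
eef_rot: [0.001, 0.523, 0.852, 0.0]
ft_force: [0.1, 0.5, 0.7]
gripper_width: 0.0667
finger_force: 0.0
time_s: 11.98
tcp_pos: [0.446, -0.1564, 0.1779]
eef_rot: [0.0, 0.523, 0.852, 0.0]
ft_force: [-0.4, -0.4, -0.1]
gripper_width: 0.0666
finger_force: 0.0
```

```bash
python3 -m handwheel '[{"slide":[0,-1,-2],"spin":0,"fingers":78},{"slide":[0,-1,-4],"spin":0,"fingers":78},{"slide":[0,-1,-4],"spin":0,"fingers":78}]'
python3 -m handwheel '[{"slide":[0,0,-2],"spin":0,"fingers":78},{"slide":[0,0,-4],"spin":0,"fingers":78},{"slide":[0,0,-4],"spin":0,"fingers":78}]'
```

```text
time_s: 12.35
tcp_pos: [0.4458, -0.1575, 0.1735]
eef_rot: [-0.0, 0.523, 0.852, -0.0]
ft_force: [-0.1, -0.8, 0.5]
gripper_width: 0.0665
finger_force: 0.0
time_s: 12.72
tcp_pos: [0.4458, -0.1574, 0.1695]
eef_rot: [-0.0, 0.523, 0.852, -0.0]
ft_force: [-0.5, -0.2, 0.3]
gripper_width: 0.0668
finger_force: 0.0
```

```bash
python3 -m handwheel '[{"slide":[0,0,-2],"spin":0,"fingers":78},{"slide":[0,0,-2],"spin":0,"fingers":78},{"slide":[0,0,-2],"spin":0,"fingers":50},{"slide":[0,0,-2],"spin":0,"fingers":50},{"slide":[0,0,-2],"spin":0,"fingers":50}]' 30
```

```text
time_s: 13.35
tcp_pos: [0.4468, -0.1582, 0.1692]
eef_rot: [0.001, 0.523, 0.852, 0.001]
ft_force: [-2.2, 1.1, 20.9]
gripper_width: 0.056
finger_force: 39.0
```

Gripped at 56 mm with the fingertips at table level, so the roll centre is 157 mm ahead of the TCP. I lift it, then carry it out in front of the hub with the camera facing outward.

```bash
python3 -m handwheel '[{"slide":[0,0,30],"spin":0,"fingers":50},{"slide":[0,0,90],"spin":0,"fingers":50},{"slide":[0,0,150],"spin":0.15,"fingers":50},{"slide":[0,0,200],"spin":0.3,"fingers":50},{"slide":[5,55,200],"spin":0.48,"fingers":50},{"slide":[10,110,200],"spin":0.66,"fingers":50},{"slide":[15,165,200],"spin":0.84,"fingers":50},{"slide":[20,220,200],"spin":1.02,"fingers":50},{"slide":[25,275,200],"spin":1.2,"fingers":50},{"slide":[30,330,200],"spin":1.38,"fingers":50}]' 30
python3 -m handwheel '[{"slide":[5,50,0],"spin":0.18,"fingers":50},{"slide":[10,90,0],"spin":0.36,"fingers":50},{"slide":[10,90,0],"spin":0.54,"fingers":50},{"slide":[10,90,0],"spin":0.68,"fingers":50},{"slide":[10,90,0],"spin":0.68,"fingers":50},{"slide":[10,90,0],"spin":0.68,"fingers":50}]'
python3 look.py w6 hub_nose cutter hub knob tape_mid; python3 ang.py w6
```

```text
time_s: 14.6
tcp_pos: [0.4757, 0.1742, 0.3677]
eef_rot: [0.0, -0.142, 0.99, 0.0]
ft_force: [0.7, 0.1, -0.5]
gripper_width: 0.056
finger_force: 32.5
time_s: 15.35
tcp_pos: [0.4859, 0.2623, 0.3676]
eef_rot: [-0.0, -0.46, 0.888, -0.0]
ft_force: [0.3, 0.2, -1.5]
gripper_width: 0.0556
finger_force: 32.5
t 15.35 tcp [0.4859 0.2623 0.3676] q [-0.6684  0.4154  0.1176  1.841  -0.061   0.8889  2.0044] cam [0.442  0.1984 0.3369]
hub_nose [([287.8, 264.0], 0.6)]
cutter [([284.2, 206.6], 0.79)]
hub [([290.5, 270.5], 0.75)]
knob []
tape_mid [([384.0, 120.5], 0.8), ([279.9, 278.1], 0.56)]
knob []
cutter w 0.79 [284.2 206.6] [0.4919 0.2755] r 0.10199938124798674 deg -125.0427516235114
cutter t 0.81 [221.3 221.9] [0.4831 0.2793] r 0.1043377836570848 deg -130.22053418931895
hub_nose w 0.6 [287.8 264. ] [0.4968 0.2848] r 0.09163437346703718 deg -125.9053084477246
hub_nose t 0.75 [216.6 216.5] [0.4917 0.2762] r 0.10160190307126016 deg -125.37299473114811
hub w 0.75 [290.5 270.5] [0.5089 0.3078] r 0.06595494033143645 deg -129.07445452410127
hub t 0.69 [205.7 212.7] [0.5059 0.3123] r 0.06456045728796389 deg -133.72751765060062
```

View pics/w6.png

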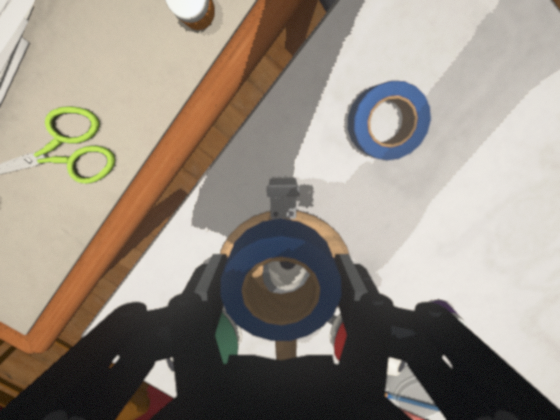

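The roll is held level. Through its bore I see the hub nose at (287,264), with the cutter at (284,205) lined up with it. Now I tilt the roll by pressing the inner part of its underside onto the nose, with a light grip.

```bash
python3 -m handwheel '[{"slide":[1.5,8.5,-15],"spin":0,"fingers":50},{"slide":[1.5,8.5,-32],"spin":0,"fingers":50},{"slide":[1.5,8.5,-40],"spin":0,"fingers":50},{"slide":[1.5,8.5,-43],"spin":0,"fingers":50},{"slide":[1.5,8.5,-43],"spin":0,"fingers":50}]' 20
python3 -m handwheel '[{"slide":[0,0,-2],"spin":0,"fingers":50},{"slide":[0,0,-4],"spin":0,"fingers":50},{"slide":[0,0,-6],"spin":0,"fingers":50},{"slide":[0,0,-8],"spin":0,"fingers":50},{"slide":[0,0,-8],"spin":0,"fingers":50}]'
python3 look.py w7 hub_nose cutter tape_mid
```

```text
time_s: 16.42
tcp_pos: [0.4875, 0.271, 0.3247]
eef_rot: [0.0, -0.461, 0.887, -0.0]
ft_force: [-0.1, 0.0, -0.9]
gripper_width: 0.0564
finger_force: 32.5
time_s: 17.05
tcp_pos: [0.488, 0.2699, 0.3183]
eef_rot: [0.0, -0.461, 0.888, -0.001]
ft_force: [-3.7, -5.6, 12.8]
gripper_width: 0.0562
finger_force: 33.6
t 17.05 tcp [0.488  0.2699 0.3183] q [-0.6693  0.4921  0.108   1.8623 -0.0703  0.7904  2.0037] cam [0.4442 0.2059 0.2876]
hub_nose [([283.0, 293.2], 0.65)]
cutter [([284.0, 217.0], 0.65)]
tape_mid []
```

View pics/w7.png

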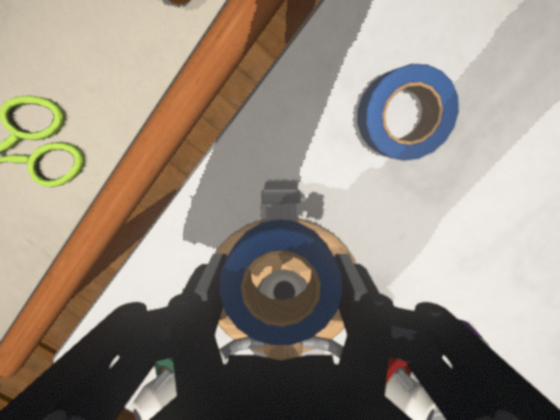

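The roll sits on the nose with 13 N and is starting to tilt. I have used my ten pictures, so from here I judge by masks and forces. I press on down.

```bash
python3 -m handwheel '[{"slide":[0,0,-2],"spin":0,"fingers":50},{"slide":[0,0,-4],"spin":0,"fingers":50},{"slide":[0,0,-6],"spin":0,"fingers":50},{"slide":[0,0,-8],"spin":0,"fingers":50},{"slide":[0,0,-10],"spin":0,"fingers":50},{"slide":[0,0,-12],"spin":0,"fingers":50},{"slide":[0,0,-12],"spin":0,"fingers":50}]' 20
cat > tilt.py <<'E'
import sys
from h import *; from scipy.optimize import minimize
np.set_printoptions(precision=4,suppress=True)
# fit tilt phi and in-plane offset of held roll in the wrist picture: blue visible area vs model (outer solid minus bore)
o=arm.get_obs(); m=model("wrist"); im=vision.snapshot("wrist"); save(im,sys.argv[1])
tcp=np.array(o["tcp_pos"]); q=np.array(o["eef_rot"]); a=2*np.arctan2(q[2],q[1])
e=np.array([np.cos(a),np.sin(a),0]); p=np.array([-e[1],e[0],0]); z=np.array([0,0,1.])
hsv=cv2.cvtColor(im,cv2.COLOR_RGB2HSV); blue=((hsv[...,0]>100)&(hsv[...,0]<125)&(hsv[...,1]>110)&(hsv[...,2]>25))
c0=tcp-z*.157; u0=proj(m,c0); print("roll px expected",u0,"t",o["time_s"],"ft",np.array(o["ft_force"]))
tt=np.linspace(0,2*np.pi,60)
def poly(c,R,s,phi):
    n=np.sin(phi)*e+np.cos(phi)*z; b=np.cos(phi)*e-np.sin(phi)*z
    P=c+s*n+R*(np.cos(tt)[:,None]*b+np.sin(tt)[:,None]*p)
    return cv2.projectPoints(P,cv2.Rodrigues(m["R"])[0],m["t"],m["camera_matrix"],np.array([m["k1"],0,0,0,0],float))[0].reshape(-1,2)
def render(v):
    phi,dr,dz=v; c=c0+e*dr+z*dz; M=np.zeros(blue.shape,np.uint8)
    cv2.fillConvexPoly(M,cv2.convexHull(np.vstack([poly(c,.028,s,phi) for s in(-.012,.012)]).astype(np.float32)).astype(np.int32),1)
    B=np.zeros_like(M); cv2.fillConvexPoly(B,poly(c,.016,.012,phi).astype(np.int32),1); M[B>0]=0
    return M
roi=np.zeros(blue.shape,bool); x=int(u0[0]); y=int(u0[1]); roi[max(0,y-110):y+70,x-55:x+55]=True
best=[]
for d in range(-20,75,5):
    for dr in np.arange(-.008,.0081,.004):
        for dz in np.arange(-.012,.0121,.004):
            M=render((np.radians(d),dr,dz))>0; i=(M&blue&roi).sum(); un=((M|blue)&roi).sum(); best.append((i/max(un,1),d,dr,dz))
best.sort(reverse=True); print("blue px",(blue&roi).sum()); [print(np.round(b,3)) for b in best[:8]]
E
python3 tilt.py w8
```

```text
time_s: 18.12
tcp_pos: [0.4881, 0.2701, 0.3059]
eef_rot: [0.0, -0.461, 0.888, -0.001]
ft_force: [-2.3, -5.2, 9.3]
gripper_width: 0.0559
finger_force: 30.2
roll px expected [283.206  279.9986] t 18.125 ft [-2.2601 -5.1738  9.3187]
blue px 1195
[ 0.154 45.    -0.004 -0.004]
[ 0.153 20.     0.    -0.004]
[ 0.153 40.     0.     0.   ]
[ 0.153 45.     0.     0.   ]
[ 0.153 40.    -0.004 -0.004]
[ 0.152 35.     0.     0.   ]
[ 0.152 25.     0.     0.   ]
[ 0.152 30.     0.     0.   ]
```

```bash
python3 - <<'E'
from h import *
im=cv2.imread("pics/w8.png").astype(int)
hs=cv2.cvtColor(im.astype(np.uint8),cv2.COLOR_BGR2HSV)
for y in range(190,370,10): print(y,im[y,283].tolist(),hs[y,283].tolist(), im[y,240].tolist())
for r in nets.masks_of("wrist","tape_mid")[:3]: print(r["score"],r["extent"],r["mask"].sum())
E
sed -i 's/^hsv=.*/I=im.astype(int); blue=(I[...,2]-I[...,0]>15)\&(I[...,2]>1.5*I[...,0])/' tilt.py; python3 tilt.py w9
```

```text
190 [86, 88, 89] [20, 9, 89] [137, 140, 146]
200 [75, 76, 76] [30, 3, 76] [138, 143, 148]
210 [90, 91, 91] [30, 3, 91] [140, 144, 149]
220 [90, 66, 52] [109, 108, 90] [137, 141, 146]
230 [92, 68, 52] [108, 111, 92] [132, 136, 140]
240 [68, 92, 112] [16, 100, 112] [90, 65, 50]
250 [65, 85, 105] [15, 97, 105] [92, 67, 53]
260 [65, 86, 104] [16, 96, 104] [93, 68, 54]
270 [104, 145, 182] [16, 109, 182] [74, 59, 55]
280 [88, 98, 108] [15, 47, 108] [61, 66, 72]
290 [110, 117, 122] [18, 25, 122] [69, 55, 51]
300 [51, 48, 54] [165, 28, 54] [72, 54, 45]
310 [50, 51, 55] [6, 23, 55] [71, 53, 42]
320 [55, 70, 85] [15, 90, 85] [69, 51, 41]
330 [72, 54, 43] [109, 103, 72] [75, 77, 89]
340 [74, 54, 43] [109, 107, 74] [126, 175, 219]
350 [103, 143, 180] [16, 109, 180] [89, 92, 95]
360 [36, 45, 53] [16, 82, 53] [29, 32, 33]
0.91 [218.4, 220.6, 343.3, 347.6] 9489
0.67 [360.9, 60.8, 470.1, 166.4] 7054
roll px expected [283.2708 279.9736] t 18.225 ft [-3.0649 -4.1766  9.2724]
blue px 5206
[ 0.657 35.     0.     0.   ]
[ 0.65 30.    0.    0.  ]
[ 0.647 20.     0.004  0.004]
[ 0.646 40.     0.     0.   ]
[ 0.641 25.     0.004  0.004]
[ 0.64  15.     0.004  0.004]
[ 0.638 30.     0.004  0.004]
[ 0.637 35.     0.004  0.004]
```

The mask fit gives about 35° of tilt and the geometry about 40°. I lift clear of the nose and recheck the tilt in free air.

```bash
python3 -m handwheel '[{"slide":[-2,-3,10],"spin":0,"fingers":50},{"slide":[-4.7,-6.7,24.4],"spin":0,"fingers":50},{"slide":[-4.7,-6.7,24.4],"spin":0,"fingers":50},{"slide":[-4.7,-6.7,24.4],"spin":0,"fingers":50}]' 20
python3 tilt.py w10; python3 - <<'E'
from h import *
for r in nets.masks_of("wrist","tape_mid")[:2]: print(r["score"],r["extent"],r["mask"].sum())
print([(np.round(r["uv"],1).tolist(),round(r["score"],2)) for r in nets.mark_of("wrist","hub_nose")[:2]])
# bore outline: non-blue hole inside the ring
im=cv2.imread("pics/w10.png").astype(int); blue=((im[...,0]-im[...,2]>12)).astype(np.uint8)
blue[:, :215]=0; blue[:,346:]=0; blue[:200]=0; blue=cv2.morphologyEx(blue,cv2.MORPH_OPEN,np.ones((3,3)))
cs,h=cv2.findContours(blue,cv2.RETR_CCOMP,cv2.CHAIN_APPROX_NONE)
for i,c in enumerate(cs):
    if cv2.contourArea(c)>500: print("hole" if h[0][i][3]>=0 else "outer",cv2.boundingRect(c),[np.round(x,1) for x in cv2.fitEllipse(c)])
E
```

```text
time_s: 18.77
tcp_pos: [0.4826, 0.2645, 0.3292]
eef_rot: [0.0, -0.461, 0.887, 0.0]
ft_force: [-0.1, -0.9, -0.6]
gripper_width: 0.0555
finger_force: 29.7
roll px expected [282.8107 279.9588] t 18.775 ft [-0.0989 -0.8754 -0.5657]
blue px 5167
[ 0.656 35.     0.     0.   ]
[ 0.651 30.     0.     0.   ]
[ 0.643 20.     0.004  0.004]
[ 0.641 45.     0.     0.004]
[ 0.637 15.     0.004  0.004]
[ 0.635 40.     0.     0.   ]
[ 0.634 25.     0.004  0.004]
[ 0.633 25.     0.     0.   ]
0.94 [215.8, 218.5, 341.6, 345.3] 9719
0.88 [351.7, 75.0, 447.1, 167.8] 5707
[]
outer (218, 218, 126, 129) [array([280.3, 282. ]), array([123.7, 126.8]), np.float64(174.3)]
hole (238, 238, 85, 86) [array([280.5, 280.4]), array([83.5, 85.4]), np.float64(2.9)]
```

```bash
python3 - <<'E'
import re
src=open("tilt.py").read().split("roi=")[0].replace("sys.argv[1]","'w11'")
exec(src)
I=cv2.imread("pics/w11.png").astype(int); b=((I[...,0]-I[...,2]>12)).astype(np.uint8)
b[:, :215]=0; b[:,346:]=0; b[:200]=0; b=cv2.morphologyEx(b,cv2.MORPH_OPEN,np.ones((3,3)))
cs,h=cv2.findContours(b,cv2.RETR_CCOMP,cv2.CHAIN_APPROX_NONE)
hole=max([c for i,c in enumerate(cs) if h[0][i][3]>=0],key=cv2.contourArea).reshape(-1,2)
out=max([c for i,c in enumerate(cs) if h[0][i][3]<0],key=cv2.contourArea).reshape(-1,2)
from scipy.optimize import least_squares
tgt=lambda P:(P[:,1].min(),P[:,1].max())
hc=cv2.fitEllipse(hole.reshape(-1,1,2))
H=np.array([hc[0][1]-hc[1][1]/2,hc[0][1]+hc[1][1]/2,hc[1][0]]);O=np.array(tgt(out))
print(H,O)
def f(v):
    phi,dr,dz,R=v; c=c0+e*dr+z*dz
    P=poly(c,R,.012,phi); Q=np.vstack([poly(c,.028,.012,phi),poly(c,.028,-.012,phi)])
    return np.r_[np.array([*tgt(P),np.ptp(P[:,0])])-H,np.array(tgt(Q))-O]
for d in (10,25,40,55):
    r=least_squares(f,[np.radians(d),0,0,.018],x_scale=[.3,.003,.003,.003]); print(np.degrees(r.x[0]),r.x[1:]*1e3,r.cost,r.fun)
for d in (20,30,35,40,45,50):
    r=least_squares(lambda v:f([np.radians(d),*v]),[0,0,.018],x_scale=.003); print(d,r.x*1e3,r.cost)
E
```

```text
roll px expected [282.7831 280.2505] t 18.925 ft [-0.1801  0.0162 -1.4346]
[237.6705 323.099   83.6224] [218 346]
30.39571622457969 [ 0.7912 -0.1164 18.7781] 0.043351029459226115 [-0.1557  0.1789 -0.1728 -0.0182 -0.0152]
30.39573285149522 [ 0.7912 -0.1164 18.7781] 0.04335102945303004 [-0.1557  0.1789 -0.1728 -0.0182 -0.0152]
30.39581621032823 [ 0.7912 -0.1164 18.7781] 0.04335102946914721 [-0.1557  0.1789 -0.1728 -0.0182 -0.0152]
30.39581759876433 [ 0.7912 -0.1164 18.7781] 0.04335102947007726 [-0.1557  0.1789 -0.1728 -0.0182 -0.0152]
20 [ 3.5197  1.6605 18.5141] 1.1404472050805086
30 [ 0.8523 -0.12   18.7745] 0.04424724999031008
35 [ 0.3305  0.34   18.7836] 0.17062900036998843
40 [ 0.3462  1.6941 18.713 ] 0.7764523626033308
45 [-0.0465  2.036  18.8717] 4.592550319033945
50 [-1.6914 -0.2806 19.5353] 19.125187163137284
```

The tilt fit gives 30-35°, with the roll centre within 1 mm of nominal. That is near enough for the hub to finish the alignment. I line it up on the hub axis and ease it over the nose.

```bash
python3 -m handwheel '[{"slide":[4,6,-3],"spin":0,"fingers":50},{"slide":[8.6,12.3,-13],"spin":0,"fingers":50},{"slide":[8.6,12.3,-13],"spin":0,"fingers":50},{"slide":[10.5,14.9,-16.8],"spin":0,"fingers":50},{"slide":[12.3,17.6,-20.7],"spin":0,"fingers":50},{"slide":[13.1,18.7,-22.3],"spin":0,"fingers":50},{"slide":[13.1,18.7,-22.3],"spin":0,"fingers":50}]' 30
```

```text
time_s: 19.85
tcp_pos: [0.4958, 0.2831, 0.3067]
eef_rot: [-0.0, -0.461, 0.887, 0.0]
ft_force: [0.4, -0.4, -1.4]
gripper_width: 0.056
finger_force: 32.0
```

```bash
python3 -m handwheel '[{"slide":[0.7,1.1,-1.5],"spin":0,"fingers":50},{"slide":[1.5,2.1,-3.1],"spin":0,"fingers":50},{"slide":[2.2,3.2,-4.6],"spin":0,"fingers":50},{"slide":[3,4.2,-6.1],"spin":0,"fingers":50},{"slide":[3.7,5.3,-7.7],"spin":0,"fingers":50},{"slide":[3.7,5.3,-7.7],"spin":0,"fingers":50}]' 40
python3 -c "
from plant import arm;o=arm.get_obs();print(o['wrist_torque'])"
```

```text
time_s: 20.6
tcp_pos: [0.4995, 0.2884, 0.2989]
eef_rot: [-0.0, -0.461, 0.887, 0.0]
ft_force: [-0.3, -0.1, -1.0]
gripper_width: 0.0554
finger_force: 42.4
[ 0.05247602  0.10276053 -0.00575528]
```

```bash
cat > fit.py <<'E'
import sys
src=open("tilt.py").read().split("roi=")[0]
exec(src)
from scipy.optimize import least_squares
I=im[:,:,::-1].astype(int); b=((I[...,0]-I[...,2]>12)).astype(np.uint8)
x=int(u0[0]); b[:, :x-66]=0; b[:,x+66:]=0; b[:int(u0[1])-85]=0; b[int(u0[1])+80:]=0; b=cv2.morphologyEx(b,cv2.MORPH_OPEN,np.ones((3,3)))
cs,h=cv2.findContours(b,cv2.RETR_CCOMP,cv2.CHAIN_APPROX_NONE)
for i,c in enumerate(cs):
    if cv2.contourArea(c)>150: print("hole" if h[0][i][3]>=0 else "outer",cv2.boundingRect(c),[np.round(v,1) for v in cv2.fitEllipse(c)])
hole=max([c for i,c in enumerate(cs) if h[0][i][3]>=0],key=cv2.contourArea); out=max([c for i,c in enumerate(cs) if h[0][i][3]<0],key=cv2.contourArea).reshape(-1,2)
hc=cv2.fitEllipse(hole); tg=lambda P:(P[:,1].min(),P[:,1].max())
H=np.array([hc[0][1]-hc[1][1]/2,hc[0][1]+hc[1][1]/2]);O=np.array(tg(out))
def f(v):
    phi,dr,dz=v; c=c0+e*dr+z*dz; P=poly(c,.01877,.012,phi); Q=np.vstack([poly(c,.028,s,phi) for s in(.012,-.012)])
    return np.r_[np.array(tg(P))-H,np.array(tg(Q))-O]
r=least_squares(f,[.6,0,0],x_scale=[.3,.003,.003]); print("tilt",np.degrees(r.x[0]),"dr,dz mm",r.x[1:]*1e3,"cost",r.cost)
c=c0+e*r.x[1]+z*r.x[2]; d=c[:2]-[.5493,.3591]; print("roll centre r",-(d@[.5736,.8192]),"z",c[2],"lat",d@[.8192,-.5736])
for t in sys.argv[2:]: print(t,[(np.round(k["uv"],1).tolist(),round(k["score"],2)) for k in nets.mark_of("wrist",t)[:2]])
for n,X in (("nose",[.5493-.5736*.0932,.3591-.8192*.0932,.149]),("cutter",[.5493-.0574,.3591-.0819,.045])): print(n,"expected",proj(m,X))
E
python3 fit.py w12 hub_nose cutter tape_mid
```

```text
roll px expected [282.8272 280.1119] t 20.6 ft [-0.2893 -0.1427 -0.996 ]
outer (218, 218, 126, 128) [array([280.2, 282. ]), array([123.7, 126.2]), np.float64(172.6)]
hole (239, 238, 84, 86) [array([280.5, 280.3]), array([83.2, 85.3]), np.float64(1.8)]
tilt 27.632476874566205 dr,dz mm [ 0.8342 -0.8852] cost 0.010282262078102785
roll centre r 0.08728178047719776 z 0.14105155179209533 lat -0.00025747202880825604
hub_nose [([284.2, 275.1], 0.94)]
cutter [([278.6, 199.2], 0.79)]
tape_mid []
nose expected [282.3946 275.4921]
cutter expected [281.7153 199.0263]
```

The nose shows at (284,275) inside the bore, where it should be. I push on along the hub axis.

```bash
python3 -m handwheel '[{"slide":[0.7,1.1,-1.5],"spin":0,"fingers":50},{"slide":[1.5,2.1,-3.1],"spin":0,"fingers":50},{"slide":[2.2,3.2,-4.6],"spin":0,"fingers":50},{"slide":[3,4.2,-6.1],"spin":0,"fingers":50},{"slide":[3.7,5.3,-7.7],"spin":0,"fingers":50},{"slide":[3.7,5.3,-7.7],"spin":0,"fingers":50}]' 40
python3 fit.py w13 hub_nose cutter
```

```text
time_s: 21.55
tcp_pos: [0.5033, 0.294, 0.291]
eef_rot: [0.0, -0.461, 0.887, 0.0]
ft_force: [-1.0, -0.5, -1.8]
gripper_width: 0.0554
finger_force: 42.8
roll px expected [282.8503 279.9304] t 21.55 ft [-0.9589 -0.484  -1.7951]
outer (218, 218, 126, 128) [array([280.2, 282. ]), array([123.7, 126.2]), np.float64(171.1)]
hole (238, 238, 85, 86) [array([280.5, 280.2]), array([83.3, 85.3]), np.float64(3.6)]
tilt 28.126210271947468 dr,dz mm [ 0.6575 -0.9098] cost 0.006669359087194477
roll centre r 0.08041085314762511 z 0.13308185106056003 lat -0.0003549774959034427
hub_nose [([282.5, 275.2], 0.71)]
cutter [([278.9, 191.6], 0.65)]
nose expected [282.3117 271.2297]
cutter expected [281.6509 193.2503]
```

```bash
python3 -m handwheel '[{"slide":[0.7,1.1,-1.5],"spin":0,"fingers":50},{"slide":[1.5,2.1,-3.1],"spin":0,"fingers":50},{"slide":[2.2,3.2,-4.6],"spin":0,"fingers":50},{"slide":[3,4.2,-6.1],"spin":0,"fingers":50},{"slide":[3.7,5.3,-7.7],"spin":0,"fingers":50},{"slide":[4.4,6.3,-9.2],"spin":0,"fingers":50},{"slide":[4.4,6.3,-9.2],"spin":0,"fingers":50}]' 50
python3 fit.py w14 hub_nose cutter
```

```text
time_s: 22.58
tcp_pos: [0.5074, 0.2998, 0.2816]
eef_rot: [-0.0, -0.461, 0.887, -0.0]
ft_force: [-2.1, -3.6, -2.2]
gripper_width: 0.0555
finger_force: 53.2
roll px expected [282.7588 280.3418] t 22.575 ft [-2.0634 -3.638  -2.1999]
outer (218, 218, 126, 128) [array([280.3, 281.7]), array([123.7, 126.1]), np.float64(172.5)]
hole (238, 237, 85, 87) [array([280.5, 279.9]), array([83.2, 85.4]), np.float64(5.2)]
tilt 30.645465346001835 dr,dz mm [ 0.5541 -0.9173] cost 0.01936641167454836
roll centre r 0.07317398753459041 z 0.12373020313135072 lat -0.0002540973989150208
hub_nose [([280.0, 266.6], 0.92)]
cutter [([279.7, 187.7], 0.94)]
nose expected [282.5957 267.6515]
cutter expected [281.7334 187.4389]
```

```bash
python3 -m handwheel '[{"slide":[-0.3,-0.5,-0.5],"spin":0,"fingers":50},{"slide":[0.4,0.5,-2],"spin":0,"fingers":50},{"slide":[1.1,1.6,-3.6],"spin":0,"fingers":50},{"slide":[1.1,1.6,-3.6],"spin":0,"fingers":50}]' 90
python3 -m handwheel '[{"slide":[0.5,0.7,-1],"spin":0,"fingers":50},{"slide":[0.9,1.3,-1.9],"spin":0,"fingers":50},{"slide":[0.9,1.3,-1.9],"spin":0,"fingers":50}]'
python3 fit.py w15 hub_nose cutter
```

```text
time_s: 23.22
tcp_pos: [0.5089, 0.3018, 0.2786]
eef_rot: [0.0, -0.461, 0.887, 0.0]
ft_force: [-1.1, -2.6, -2.5]
gripper_width: 0.0545
finger_force: 95.4
time_s: 23.6
tcp_pos: [0.5097, 0.3024, 0.2773]
eef_rot: [-0.0, -0.461, 0.887, -0.0]
ft_force: [-4.5, -5.9, 8.3]
gripper_width: 0.0545
finger_force: 95.8
roll px expected [282.9102 280.2569] t 23.6 ft [-4.5285 -5.8704  8.2559]
outer (219, 218, 124, 128) [array([280.3, 281.3]), array([123.3, 125.8]), np.float64(174.0)]
hole (239, 234, 84, 89) [array([280.6, 278.6]), array([82.7, 87.3]), np.float64(3.4)]
tilt 39.412934184934166 dr,dz mm [1.0868 1.7666] cost 1.0242969375474698
roll centre r 0.07025226941934236 z 0.12210572687676256 lat 8.156093510106044e-05
hub_nose [([281.8, 266.2], 0.96)]
cutter [([279.4, 184.4], 0.95)]
nose expected [283.7281 265.0606]
cutter expected [282.3613 184.0248]
```

```bash
python3 -m handwheel '[{"slide":[0.4,0.5,-0.8],"spin":0,"fingers":50},{"slide":[0.7,1.1,-1.5],"spin":0,"fingers":50},{"slide":[0.7,1.1,-1.5],"spin":0,"fingers":50}]' 110
python3 -m handwheel '[{"slide":[0.4,0.5,-0.8],"spin":0,"fingers":50},{"slide":[0.7,1.1,-1.5],"spin":0,"fingers":50},{"slide":[0.7,1.1,-1.5],"spin":0,"fingers":50}]'
python3 fit.py w16
```

```text
time_s: 24.12
tcp_pos: [0.5104, 0.3031, 0.2762]
eef_rot: [-0.0, -0.461, 0.887, -0.0]
ft_force: [-6.7, -7.0, 11.2]
gripper_width: 0.054
finger_force: 113.0
time_s: 24.5
tcp_pos: [0.5112, 0.3041, 0.2746]
eef_rot: [-0.0, -0.461, 0.887, -0.0]
ft_force: [-6.1, -7.6, 10.7]
gripper_width: 0.0537
finger_force: 113.7
roll px expected [282.993  280.4239] t 24.5 ft [-6.0771 -7.5824 10.6529]
outer (219, 218, 124, 127) [array([280.3, 281. ]), array([123. , 125.7]), np.float64(173.5)]
hole (235, 232, 92, 91) [array([280.5, 277.1]), array([86. , 88.2]), np.float64(3.8)]
tilt 42.64893645367075 dr,dz mm [1.8422 2.9254] cost 3.091486108082943
roll centre r 0.06879370721015166 z 0.12056104678142061 lat 0.00035219099462807657
nose expected [284.6129 263.4152]
cutter expected [282.8445 181.9606]
```

```bash
python3 -m handwheel '[{"slide":[0.4,0.5,-0.8],"spin":0,"fingers":50},{"slide":[0.7,1.1,-1.5],"spin":0,"fingers":50},{"slide":[0.7,1.1,-1.5],"spin":0,"fingers":50}]' 120
python3 fit.py w17
python3 -m handwheel '[{"slide":[0.4,0.5,-0.8],"spin":0,"fingers":50},{"slide":[0.7,1.1,-1.5],"spin":0,"fingers":50},{"slide":[0.7,1.1,-1.5],"spin":0,"fingers":50}]' 120
python3 fit.py w18 hub_nose cutter
```

```text
time_s: 24.92
tcp_pos: [0.5118, 0.3045, 0.2739]
eef_rot: [-0.001, -0.461, 0.888, -0.001]
ft_force: [-10.7, -10.8, 20.3]
gripper_width: 0.0539
finger_force: 123.0
roll px expected [282.9281 280.8164] t 24.925 ft [-10.6943 -10.812   20.295 ]
outer (219, 218, 124, 127) [array([280.3, 280.9]), array([123. , 125.5]), np.float64(172.6)]
hole (235, 231, 92, 91) [array([280.5, 276.7]), array([86.4, 88.5]), np.float64(1.0)]
tilt 42.55559899069151 dr,dz mm [2.3756 3.2488] cost 4.018300890131282
roll centre r 0.06857700939087089 z 0.12014206698661485 lat 0.0005840722147565924
nose expected [285.1932 262.9207]
cutter expected [283.114  181.5855]
time_s: 25.35
tcp_pos: [0.5124, 0.3047, 0.2733]
eef_rot: [-0.002, -0.461, 0.888, -0.001]
ft_force: [-15.1, -15.5, 31.1]
gripper_width: 0.0538
finger_force: 123.6
roll px expected [282.9406 281.3618] t 25.35 ft [-15.1031 -15.4687  31.0777]
outer (219, 218, 124, 127) [array([280.3, 280.7]), array([122.9, 125.4]), np.float64(173.3)]
hole (235, 231, 92, 91) [array([280.3, 276.6]), array([86.5, 88.2]), np.float64(170.7)]
tilt 42.422960294594716 dr,dz mm [2.5395 3.0333] cost 3.6946340004497182
roll centre r 0.06829530007092202 z 0.11935617076908807 lat 0.0009532898128108702
hub_nose [([281.3, 261.9], 0.55)]
cutter [([282.9, 183.3], 0.72)]
nose expected [286.2387 263.098 ]
cutter expected [283.6377 181.7409]
```

The axial force has risen to about 37 N with no further travel, so the plate is at its stop. The dark opening in the front face also widened at both level sides (235 to 327), which is what sprung-out catches would look like. I relax and let go.

```bash
python3 -m handwheel '[{"slide":[-0.7,-1,1.5],"spin":0,"fingers":50},{"slide":[-1.5,-2.1,3.1],"spin":0,"fingers":50},{"slide":[-1.8,-2.6,3.8],"spin":0,"fingers":50},{"slide":[-1.8,-2.6,3.8],"spin":0,"fingers":50}]' 60
python3 -m handwheel '[{"slide":[0,0,0],"spin":0,"fingers":75},{"slide":[0,0,0],"spin":0,"fingers":75},{"slide":[0,0,0],"spin":0,"fingers":75}]' 
python3 fit.py w19 hub_nose cutter tape_mid hub_home clip_l clip_r
```

```text
time_s: 26.0
tcp_pos: [0.5111, 0.3038, 0.2749]
eef_rot: [0.0, -0.461, 0.888, -0.0]
ft_force: [-3.0, -4.7, 3.4]
gripper_width: 0.0532
finger_force: 121.6
time_s: 26.38
tcp_pos: [0.5108, 0.3052, 0.2748]
eef_rot: [0.001, -0.461, 0.887, 0.0]
ft_force: [0.4, 0.1, -0.4]
gripper_width: 0.0637
finger_force: 0.0
roll px expected [282.8615 279.6163] t 26.375 ft [ 0.4186  0.0831 -0.4441]
outer (216, 215, 125, 127) [array([277.7, 278. ]), array([123.1, 124.4]), np.float64(175.9)]
hole (232, 229, 92, 89) [array([277.7, 273.6]), array([86.1, 86.7]), np.float64(156.5)]
tilt 42.533333784208665 dr,dz mm [2.6761 2.1856] cost 2.0148015411839095
roll centre r 0.0688667832496995 z 0.11994923212083836 lat -0.0006000269677597786
hub_nose [([278.8, 259.1], 0.65)]
cutter [([281.8, 179.9], 0.84)]
tape_mid []
hub_home []Traceback (most recent call last):
  File "fit.py", line 18, in <module>
    for t in sys.argv[2:]: print(t,[(np.round(k["uv"],1).tolist(),round(k["score"],2)) for k in nets.mark_of("wrist",t)[:2]])
                                                                                                ~~~~~~~~~~~~^^^^^^^^^^^
ValueError: it knows: cutter, glue_stick_mid, hub, hub_home, hub_nose, knob, paint_pot_0_mid, paint_pot_1_mid, pumpkin_yellow_mid, tape_mid, tree
```

After release the roll stays put (s ≈ 9-10 mm, home is 10), and both sides of the front face show something in front of the core ring. I back off and check from a clear position.

```bash
python3 -m handwheel '[{"slide":[0,0,0],"spin":0,"fingers":100},{"slide":[0,0,0],"spin":0,"fingers":100},{"slide":[0,0,25],"spin":0,"fingers":100},{"slide":[-5,-8,70],"spin":0,"fingers":100},{"slide":[-12,-18,110],"spin":0,"fingers":100},{"slide":[-20,-30,120],"spin":0,"fingers":100},{"slide":[-20,-30,120],"spin":0,"fingers":100},{"slide":[-20,-30,120],"spin":0,"fingers":100}]'
python3 look.py w20 hub_nose cutter knob tape_mid hub_home hub
cat > chk.py <<'E'
import sys; from h import *; import pickle
from scipy.optimize import least_squares
np.set_printoptions(precision=2,suppress=True)
f=sys.argv[1]; m,o=pickle.load(open(f+".pkl","rb")); I=cv2.imread(f"pics/{f}.png").astype(int)
C=np.array([.5493,.3591])
for t,zz in (("hub_nose",.149),("cutter",.045),("knob",.198)):
    for u,s in o[t][:1]:
        X=at_z(m,u,zz)[:2]; d=X-C; print(t,np.round(u,1),X*1e3,"r",np.linalg.norm(d)*1e3,"deg",np.degrees(np.arctan2(d[1],d[0])))
th=np.radians(float(sys.argv[2])); e=np.array([np.cos(th),np.sin(th),0]); z=np.array([0,0,1.]); p=np.array([e[1],-e[0],0])*-1
n=.6428*e+.766*z; v=np.cross(n,p); hub=np.r_[C,0]+.063*e+.113*z
pr=lambda X:cv2.projectPoints(X,cv2.Rodrigues(m["R"])[0],m["t"],m["camera_matrix"],np.array([m["k1"],0,0,0,0],float))[0].reshape(-1,2)
circ=lambda s,R,k=72:hub+s*n+R*(np.cos(np.linspace(0,2*np.pi,k))[:,None]*p+np.sin(np.linspace(0,2*np.pi,k))[:,None]*v)
u0=pr(circ(.022,.0)).mean(0); print("face centre px",u0)
b=((I[...,0]-I[...,2]>12)).astype(np.uint8); k=np.zeros_like(b); cv2.circle(k,tuple(int(x) for x in u0),70,1,-1); b*=k
cs,h=cv2.findContours(b,cv2.RETR_CCOMP,cv2.CHAIN_APPROX_NONE)
for i,c in enumerate(cs):
    if cv2.contourArea(c)>100: print("hole" if h[0][i][3]>=0 else "outer",cv2.boundingRect(c),[np.round(x,1) for x in cv2.fitEllipse(c)])
for s in (.016,.019,.022,.025,.034): 
    P=np.vstack([pr(circ(s,.028)),pr(circ(s-.024,.028))]); print("model s_face",s,"bbox",P.min(0),P.max(0),"core bbox",pr(circ(s,.01877)).min(0),pr(circ(s,.01877)).max(0))
# profile across the face on the level line, face at s=22: lateral mm -> BGR
for L in range(-28,29,2):
    q=pr((hub+.0225*n+L*1e-3*p)[None])[0]; w=pr((hub+.0225*n+L*1e-3*v)[None])[0]
    print(L,I[int(round(q[1])),int(round(q[0]))].tolist(),"| other axis",I[int(round(w[1])),int(round(w[0]))].tolist())
E
python3 chk.py w20 -125.5
```

```text
time_s: 27.62
tcp_pos: [0.4903, 0.2748, 0.3932]
eef_rot: [-0.001, -0.461, 0.887, 0.0]
ft_force: [0.3, 0.9, 0.7]
gripper_width: 0.0854
finger_force: 0.0
t 27.625 tcp [0.4903 0.2748 0.3932] q [-0.6848  0.4003  0.121   1.7926 -0.0579  0.9541  1.9903] cam [0.4466 0.2107 0.3626]
hub_nose [([281.3, 229.4], 0.63)]
cutter [([280.0, 188.0], 0.6)]
knob []
tape_mid [([377.8, 109.3], 0.69), ([278.0, 245.0], 0.58)]
hub_home [([278.9, 243.6], 0.76)]
hub [([281.5, 247.5], 0.79)]
hub_nose [281.3 229.4] [495.1  281.09] r 94.98665252849763 deg -124.79097306940146
cutter [280. 188.] [491.56 274.05] r 102.79321645412453 deg -124.17263883162585
face centre px [282.42 240.39]
outer (250, 213, 61, 64) [array([279.8, 244.2]), array([59.5, 63.2]), np.float64(166.8)]
hole (255, 217, 50, 46) [array([279.3, 239.8]), array([44.6, 45.6]), np.float64(73.7)]
model s_face 0.016 bbox [250.57 212.72] [314.13 278.84] core bbox [261.04 222.2 ] [303.64 263.5 ]
model s_face 0.019 bbox [250.26 211.51] [314.51 278.32] core bbox [260.85 221.08] [303.91 262.78]
model s_face 0.022 bbox [249.95 210.28] [314.9 277.8] core bbox [
[... 788 characters left out ...]
53, 56]
-2 [95, 102, 107] | other axis [77, 83, 87]
0 [95, 103, 106] | other axis [95, 103, 106]
2 [94, 99, 104] | other axis [94, 101, 106]
4 [94, 100, 104] | other axis [91, 97, 102]
6 [97, 104, 108] | other axis [93, 101, 104]
8 [94, 101, 105] | other axis [92, 99, 103]
10 [93, 100, 104] | other axis [91, 96, 101]
12 [90, 97, 102] | other axis [87, 93, 98]
14 [89, 96, 100] | other axis [92, 98, 102]
16 [88, 95, 100] | other axis [69, 82, 94]
18 [79, 83, 85] | other axis [68, 65, 68]
20 [66, 68, 71] | other axis [72, 55, 45]
22 [65, 61, 58] | other axis [76, 58, 49]
24 [63, 51, 47] | other axis [75, 55, 44]
26 [66, 54, 49] | other axis [96, 67, 52]
28 [65, 54, 48] | other axis [91, 66, 51]
```

The roll's outline matches the home position, and its front opening reaches about 3 px past the core on both level sides, so both catches are out. The hub is at -124.8° and the cutter at -124.2°, the forces are zero and the gripper is clear. I hand in.

```bash
python3 -c "
from plant import order; print(order.sign_off())"
```

```text
the job is handed in; nothing more can be done
None
```

I turned the empty hub over the cutter, pressed the small blue roll on to the plate's stop, let go, and handed in at about 28 s of robot time. The final wrist image, checked by measurement only since my ten views were used, showed both catches out in front of the roll and the hub within about 1° of the cutter. I did not re-measure the pots, pumpkin and glue stick, but the arm kept clear of them.

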